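# Reseat the platter of the counter scale

## Robot

A 6-joint arm with a two-finger parallel gripper is mounted at the origin on a cart in front of the work surface, level with it; the furniture and walls round the work are solid. World frame = base frame: x ahead of the robot, y to its left, z up, the work surface at z = 0. Lengths are in mm, angles in rad, forces in N, time in s.
With the tool pointing down it reaches from about 350 to 775 mm from the base axis. Payload 7.3 kg.
Tool frame: the origin (TCP) lies midway between the tips of the shut fingers; the grasp point (between the pads) lies 19 mm behind it (grip_depth is the distance from the TCP to the grasp point, in mm); z points along the fingers, y is the line along which they close (so a half turn about z gives the same grasp; the last joint's range is limited). The gripper opens to 92 mm and grips with 3 to 60 N. Pads are 19 mm wide; open, the fingers measure 130 mm over their backs; the gripper's body (75 mm by 190 mm) begins 47 mm behind the grasp point.
Start: joints at [1.071, 0.342, 1.524, -0, 1.275, -0.146], TCP at [181.881, 492.508, 226.741] pointing down, gripper open.
Joint ranges: [-2.53, 2.53], [-0.77, 2.02], [0.04, 2.7], [-1, 4.14], [0.28, 2.66], [-3.11, 3.11]. Speed limits (rad/s): [2.57, 2.57, 3.14, 3.14, 3.14, 3.14].

## Interface

Orientations are given as a unit quaternion [x, y, z, w].
In Python, from cell import read_state, snapshot, camera_info, hand_in, grip_depth gives the robot as it stands.
- The arm moves only by the tool send_rows, never from a script. Its argument "moves" is one flat list of numbers, 7 for each row, row after row: the closure, from -1 (fully open) to 1 (shut), then the shift along the tool's x, y, z in m, then the turn, a rotation vector about the tool's x, y, z in rad. A call has 1 to 8 rows; each row shifts and turns the commanded pose from where the row before left it, along the tool's axes as they then stand; what a row does not reach is not made up. A row lasts 1/8 s, in which the tool goes at most 62.5 mm and 10.7 degrees, less where a joint would pass 70% of its speed; a pose out of reach is approached as far as the arm can. A call is refused whole if a number of a shift passes 0.0625 or a number of a turn 0.188, either way. A call with a gripper value outside its range is refused whole. The fingers move at their own pace and stop on an object; the grip force is fixed at half the most. Time passes only in rows, so rows that do not move let the fingers close. It gives the time, the measured TCP pose, the force, the opening and the grip force at its end, in the units of the state.
- read_state(): the state, without advancing time (a new reading comes with each control period).
- snapshot(name): name is "scene" or "side" or "wrist"; returns (picture, depth): 420x560x3 uint8, red, green, blue; 420x560 float32, mm along the optical axis (not along the pixel's ray), 0 where there is no reading.
- camera_info(name): a dict with "camera_matrix" (3x3 intrinsics, pixels), "R" (3x3) and "t" (3): a world point X has camera coordinates R X + t; the wrist camera has in their place "hand_eye" (4x4, takes a point from camera to tool coordinates, whose origin is the TCP and whose axes are the flange's). Camera axes: x right, y down, z forward; pixel columns grow to the right and rows downward; lengths in mm; the calibration is good to about 2 mm. A picture is of the moment at which its call begins: read the wrist's pose just before it. camera_info takes no time and is no camera call.
- hand_in(): hands the job in; it is judged then, once.
The state is a dict: "time": time; "joint_positions": joint angles; "qvel": joint speeds; "joint_efforts": joint torques, N m; "tool_pos": TCP position; "tcp_rot": TCP orientation; "ft_force": force on the tool from outside, world axes, zero at the start; "wrist_torque": the same for the moment, N m; "opening": finger opening in mm; "finger_force": force on a finger pad.
Only numpy, scipy, OpenCV 4.12 (cv2) and the standard library are available. Lean on these libraries where they do the work, as an engineer would, in place of code of your own. Each camera call takes 0.05 s, during which the arm holds its last target. There are 200 camera calls.

## Task

The platter of the counter scale has been shoved towards you and sits askew on top of its three balls. Push it back square over the balls, then press it down until both spring clips at its sides have snapped over its ridges and it sits fully home, level and flat. It is a 3 kg scale: never push or lean on the platter with more than that (30 N), and do not disturb the things around the scale.

Things in the scene. Friction and masses are not known exactly. Their poses are not given: they have to be found in the camera images.
- scale: Low grey counter scale, fixed; housing 190 x 160 mm, 36 mm high, sloped console with display along its front (-x) side, lower than the housing's top. Origin: on the worktop, under the middle of the platter's home place; x points from the console to the back, y to the scale's left.
- home (a point): Where the middle of the platter's top face lies when it is fully home: 66 mm above the scale's origin; axes as the scale's.
- ball_front (a point): Centre of the front one of three polished steel balls, 12 mm across, on the scale's load frame: at (-66, 0, 52.5) mm in the scale's frame. The other two stand at (36, 60, 52.5) and (36, -60, 52.5) mm. They are hidden while the platter covers them.
- platter: Square stainless platter, loose, about 0.55 kg, 170 x 170 x 20 mm, flat on top, nothing to grip. Origin: middle of its underside. It starts riding flat on the ball tops, 12.5 mm above home, 31 to 39 mm to -x of home, up to 9 mm sideways and 0.22 rad askew; it slides easily on the balls. Each side edge has at its foot a bevelled ridge for the clip, 44 mm long, 8 high, 6 proud, at x = 0.
- platter_top (a point): Middle of the platter's top face; axes as the platter's. Slid back over the balls it sinks 4 mm onto the clips' noses, or tips with one ridge past its clip, and can still shift. If it lies within about 3 mm of home sideways, pressing over the high side with 5 to 18 N makes the clip there yield suddenly and pull it down; farther off it jams on a clip and must be nudged straight.
- groove_front (a point): Mouth of the front V-groove in the platter's flat underside, at (-66, 0, 0) mm in the platter's frame; it runs along x. Two more at (36, 60, 0) and (36, -60, 0) mm run along y. Each is 30 mm wide at the mouth, 30 mm long, with 45 degree walls; each sits over its ball when the platter is home.
- clip_left (a joint): Sprung clip at the scale's +y side (x = 0, y = 95 mm, 22 mm wide, top below 58 mm) on a pivot along x at 38 mm height. Rad: 0 = upright against its stop, grows as it is forced outward, about 0.2 as the ridge passes, 0.02 to 0.06 when snapped over the ridge of the seated platter.
- clip_right (a joint): The same for the clip at the scale's -y side.
- slip_pad: Bystander: pad of counter slips, 100 x 70 x 14 mm, to the right of the scale; origin: middle of its underside.
- rubber_stamp: Bystander: rubber stamp with turned wooden handle, 26 x 60 x 71 mm, to the right of the scale's front; origin: middle of its underside.
- tag_pack: Bystander: tied pack of paper tags, 49 x 93 x 23 mm, to the left of the scale; origin: middle of its underside.

How it is judged:
By the outcome, as a careful person would: the job done as asked, in the order asked, and still so for the second after the job is handed in, with the robot touching nothing.
It also fails if it takes over 72 s, if anything falls off the work surface, if the arm or the gripper's body presses on something with over 40 N, if the wrist force passes 120 N, or if a joint passes its speed limit or range.

## Working session

There is one attempt and no reset: what is moved stays moved. The work goes in short steps, Python scripts to look and compute and a tool call to move; the robot and the scene stay as the last step left them, time stands still between calls to the robot, and variables do not carry over. Pictures are saved under pics/ and viewed, at most 10 in all, crops included, and the job is handed in when it is done.

Besides the shell and the picture viewer there is one more tool, called after "Call:" as name(argument=value, ...), one argument or row to a line, values as JSON. send_rows: Moves the arm, as the interface text tells. Its arguments: {"type":"object","properties":{"moves":{"type":"array","items":{"type":"number"}}},"required":["moves"]}

```bash
mkdir -p pics
cat > h.py <<'E'
import numpy as np,cv2
from cell import *
def pts(name):
    s=read_state(); im,d=snapshot(name); c=camera_info(name); K=np.array(c["camera_matrix"])
    v,u=np.mgrid[:420,:560]; P=np.stack([(u-K[0,2])/K[0,0]*d,(v-K[1,2])/K[1,1]*d,d],-1)
    if "R" in c: P=(P-np.array(c["t"]))@np.array(c["R"])
    else:
        from scipy.spatial.transform import Rotation as R
        H=np.array(c["hand_eye"]);P=P@H[:3,:3].T+H[:3,3]
        P=P@R.from_quat(s["tcp_rot"]).as_matrix().T+np.array(s["tool_pos"])
    P[d==0]=np.nan
    return im,P
E
python3 - <<'E'
from h import *
s=read_state();print({k:np.round(v,3) for k,v in s.items()})
a=[]
for n in("scene","side"):
    im,P=pts(n);np.save(n+".npy",P);cv2.imwrite(f"pics/{n}0.png",im[:,:,::-1]);a.append(im)
    z=P[...,2];print(n,camera_info(n)["t"]);h=np.histogram(z[(z>5)&(z<120)&(P[...,0]>250)&(P[...,0]<900)],bins=range(5,121,3));print(h[0])
E
```

```text
{'time': np.float64(0.0), 'joint_positions': array([ 1.071,  0.343,  1.525,  0.   ,  1.275, -0.146]), 'qvel': array([-0.   , -0.   , -0.003,  0.001,  0.   , -0.002]), 'joint_efforts': array([  0.   , -43.124, -24.422,   0.072,   0.056,  -0.   ]), 'tool_pos': array([181.662, 492.144, 226.016]), 'tcp_rot': array([ 0.176,  0.984, -0.001, -0.   ]), 'ft_force': array([ 0.307, -0.25 ,  0.16 ]), 'wrist_torque': array([ 0.014,  0.042, -0.   ]), 'finger_force': np.float64(0.0), 'opening': np.float64(91.769)}
scene [-260.11672446  346.43433473  517.36328729]
[3045 1123 1516 2138 2979 1269 1021  730  960 1202  908  727  640 1499
  423  307  339  394  349  439  546  437  518  561 2074 2183  292  294
  316  190  197  167  200  191  168  174  166  179]
side [522.61971289 209.85798756 777.83154579]
[1407 1020 1638 2213 1412 1439  653  601  855  779  593  415  324  333
  335  392  368  307  350  447  416  613  660 1191 3448  374  275  280
  235  226  219  230  209  217  240  216  218  224]
```

View pics/scene0.png

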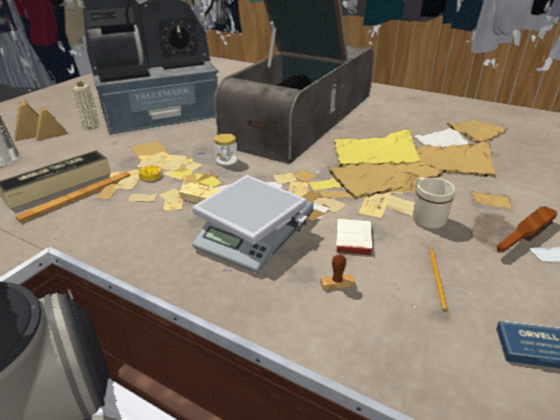

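View pics/side0.png

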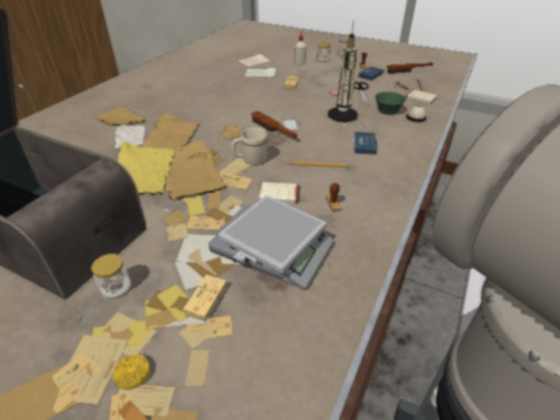

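Scene: platter at about (250,205), console at (228,240), right clip at (303,218). Side: platter at (273,232), left clip at (243,258), console at (305,262).

Run:
```python
from h import *
for n,(u,v) in(("scene",(250,205)),("side",(273,232))):
    P=np.load(n+".npy");z=P[...,2];c=P[v,u];print(n,c)
    m=(abs(z-c[2])<6)&(np.hypot(P[...,0]-c[0],P[...,1]-c[1])<150)
    _,L=cv2.connectedComponents(m.astype(np.uint8));m=L==L[v,u]
    Q=P[m];print(m.sum(),np.median(Q[:,2]),cv2.minAreaRect(Q[:,:2].astype(np.float32)))
    A=np.c_[Q[:,:2]-Q[:,:2].mean(0),np.ones(len(Q))];print("plane",np.linalg.lstsq(A,Q[:,2],rcond=None)[0])
    r=(z>8)&(z<70)&(np.hypot(P[...,0]-c[0],P[...,1]-c[1])<170)
    print(np.histogram(z[r],bins=range(8,72,2)))
    t=(abs(z-36)<3)&r;print("36:",t.sum(),cv2.minAreaRect(P[t][:,:2].astype(np.float32)))
    im=cv2.imread(f"pics/{n}0.png");cr=im[v-70:v+70,u-95:u+95];cv2.imwrite(f"pics/{n}c.png",cv2.resize(cr,None,fx=4,fy=4,interpolation=cv2.INTER_CUBIC))
    # topdown map by height
    G=np.zeros((600,600,3),np.uint8);q=P[(z>8)&(z<100)&(np.hypot(P[...,0]-c[0],P[...,1]-c[1])<190)]
    for p in q[np.argsort(q[:,2])]:
        x=int(300-(p[1]-c[1])*1.5);y=int(300-(p[0]-c[0])*1.5)
        col=cv2.applyColorMap(np.uint8([[min(255,p[2]*2.8)]]),cv2.COLORMAP_JET)[0,0]
        cv2.circle(G,(x,y),2,col.tolist(),-1)
    cv2.imwrite(f"pics/{n}m.png",G)
a=np.hstack([cv2.resize(cv2.imread(f"pics/{n}m.png"),(400,400)) for n in("scene","side")])
cv2.imwrite("pics/maps.png",a)
```

```text
scene [546.94194824  83.69766873  79.58359309]
3884 79.96359889399224 ((555.6709594726562, 89.44298553466797), (171.7288360595703, 172.034912109375), 81.02328491210938)
plane [6.92449173e-03 3.58967107e-03 7.97480488e+01]
(array([ 33,  36,  43,  83,  57, 115, 181, 212, 199, 213, 155, 177, 218,
       256, 374, 250, 183,  90,  14,   2,   3,   2,   1,   8,  39,   8,
        22,  55,  95, 112,  93]), array([ 8, 10, 12, 14, 16, 18, 20, 22, 24, 26, 28, 30, 32, 34, 36, 38, 40,
       42, 44, 46, 48, 50, 52, 54, 56, 58, 60, 62, 64, 66, 68, 70]))
36: 901 ((544.6896362304688, 37.50157928466797), (137.52694702148438, 258.6828308105469), 52.863502502441406)
side [547.4503869  106.03755994  78.43288151]
4262 77.86210342678024 ((554.5838012695312, 90.90153503417969), (171.55465698242188, 170.28489685058594), 81.23506927490234)
plane [ 3.39415564e-03 -4.89210317e-03  7.77433859e+01]
(array([ 33,  44,  59,  75,  87, 196, 379, 266, 170, 154, 148, 187, 237,
       301, 154,  41,  36,   7,   0,   1,   2,   0,   8,  41,  10,  13,
        40,  71, 101,  65,  71]), array([ 8, 10, 12, 14, 16, 18, 20, 22, 24, 26, 28, 30, 32, 34, 36, 38, 40,
       42, 44, 46, 48, 50, 52, 54, 56, 58, 60, 62, 64, 66, 68, 70]))
36: 600 ((575.5238647460938, 96.21421813964844), (175.5940704345703, 214.94717407226562), 88.10958862304688)
```

View pics/maps.png

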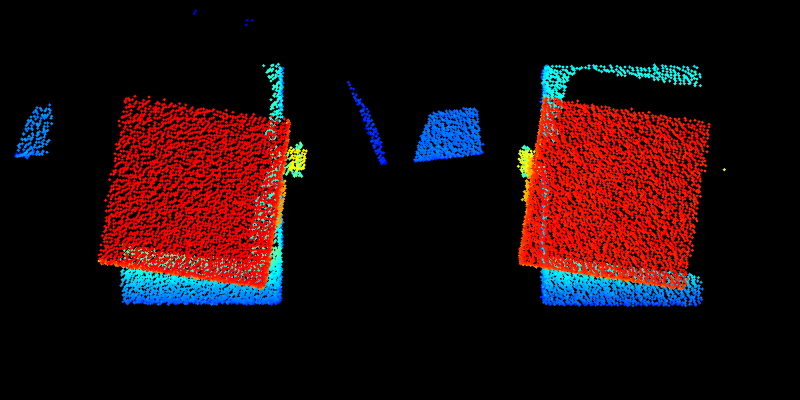

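View pics/scenec.png

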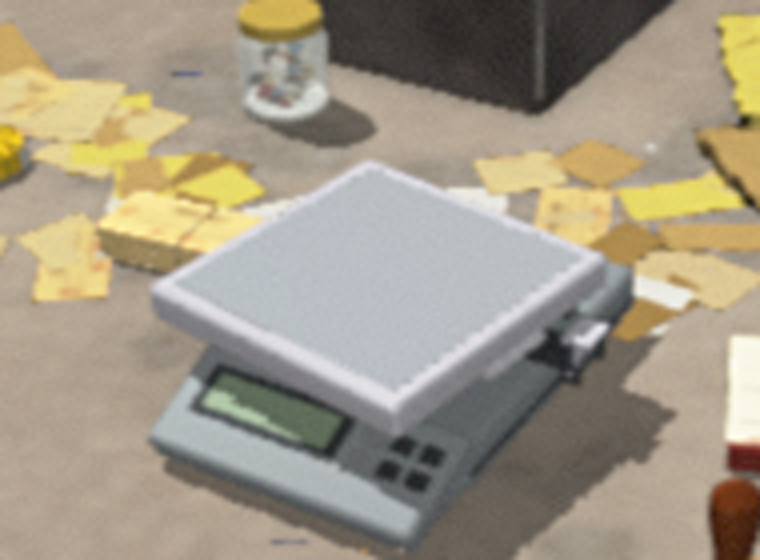

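```bash
cat >> h.py <<'E'
def rect(P):
    "platter top centre, yaw in world"
    z=P[...,2];m=(z>56)&(z<90)&(abs(P[...,0]-570)<140)&(abs(P[...,1]-87)<125)
    n,L,st,_=cv2.connectedComponentsWithStats(m.astype(np.uint8));m=L==1+st[1:,4].argmax()
    q=P[m];h=np.median(q[:,2]);q=q[q[:,2]>h-3.5]
    (c,s,a)=cv2.minAreaRect(q[:,:2].astype(np.float32));a=(a+45)%90-45
    A=np.c_[q[:,:2]-c,np.ones(len(q))];p=np.linalg.lstsq(A,q[:,2],rcond=None)[0]
    return np.round(c,1),np.round(s,1),round(a,2),"dz over 170 x,y:",np.round(p[:2]*170,1),"z",round(p[2],1)
E
python3 - <<'E'
from h import *
for n in("scene","side"):
    P=np.load(n+".npy");print(n,rect(P))
    x,y,z=P[...,0],P[...,1],P[...,2];r=(z>8)&(z<46)&(abs(x-570)<150)&(abs(y-84)<100)
    q=P[r]
    print("front x",[round(np.percentile(q[(abs(q[:,1]-yy)<12)][:,0],1),1) for yy in(20,45,70,95,120,145)])
    print("back x",[round(np.percentile(q[(abs(q[:,1]-yy)<12)&(q[:,2]>30)][:,0],98.5),1) for yy in(20,45,70,95,120,145)])
    for xx in range(450,690,20):
        s=q[abs(q[:,0]-xx)<10]
        if len(s)>5: print(xx,np.round(np.percentile(s[:,1],[2,98]),1),end=' ')
    print()
    for sg in(-1,1):
        k=(z>48)&(z<59)&(abs(y-84-sg*97)<12)&(abs(x-587)<30)
        if k.sum()>3:print("clip",sg,k.sum(),np.round(np.percentile(P[k],[3,50,97],axis=0),1).tolist())
    for sg in(-1,1):
        k=(z>6)&(z<100)&((y-84)*sg>100)&(abs(y-84)<230)&(abs(x-560)<150)
        if k.sum()>3:print("byst",sg,k.sum(),np.round(np.percentile(P[k],[1,99],axis=0),1).tolist())
E
```

```text
scene (array([555.7,  89.6]), array([171.4, 172. ]), -8.97, 'dz over 170 x,y:', array([0.7, 0.2]), 'z', np.float64(80.0))
front x [np.float64(444.0), np.float64(443.4), np.float64(443.3), np.float64(443.2), np.float64(443.4), np.float64(444.1)]
back x [np.float64(675.6), np.float64(490.1), np.float64(489.0), np.float64(490.7), np.float64(493.9), np.float64(498.0)]
450 [  4.3 156.5] 470 [  3.4 157. ] 490 [  3.  156.9] 510 [ 1.6 32.6] 530 [ 2.1 28.7] 550 [ 1.4 26.7] 570 [-15.1  19. ] 590 [-14.7  13.4] 610 [-13.3  17.9] 630 [ 1.4 12.9] 650 [ 1.4 11.6] 670 [ 0.7 15.2] 
clip -1 60 [[576.7, -21.5, 49.5], [585.5, -13.2, 56.9], [597.0, -6.2, 58.7]]
byst -1 1539 [[476.3, -145.3, 6.9], [694.5, -16.9, 67.4]]
byst 1 506 [[584.3, 233.0, 6.1], [704.6, 313.5, 26.4]]
side (array([554.8,  91. ]), array([171.5, 170. ]), -9.01, 'dz over 170 x,y:', array([ 0.4, -0.5]), 'z', np.float64(77.9))
front x [np.float64(442.4), np.float64(442.5), np.float64(442.5), np.float64(442.6), np.float64(442.5), np.float64(442.9)]
back x [np.float64(680.3), np.float64(681.7), np.float64(680.6), np.float64(681.2), np.float64(681.3), np.float64(680.6)]
450 [  9.8 162.6] 470 [ 13.7 163.1] 490 [ 96.4 163.4] 510 [161.3 164.6] 530 [159.7 164. ] 550 [158.3 164.1] 570 [160.  182.8] 590 [163.8 183. ] 610 [148.5 164.3] 630 [147.5 163.7] 650 [142.5 163.5] 670 [  9.6 162.9] 
clip 1 59 [[576.3, 172.6, 51.4], [586.2, 179.9, 54.8], [596.2, 186.5, 56.5]]
byst -1 828 [[476.8, -143.8, 7.4], [693.3, -66.2, 65.6]]
byst 1 1018 [[488.2, 184.5, 6.3], [654.4, 313.2, 73.8]]
```

Call:
send_rows(
  moves=[-1,0,0,0,0,0,-0.178,-1,0,0,0,0,0,-0.176,-1,-0.03,-0.05,0,0,0,0,-1,-0.03,-0.05,0,0,0,0,-1,-0.03,-0.05,0,0,0,0,-1,-0.03,-0.05,0,0,0,0,-1,-0.03,-0.05,0,0,0,0,-1,-0.03,-0.05,0,0,0,0],
)

```text
time: 1.1
tool_pos: [362.5, 190.8, 226.7]
tcp_rot: [-0.0, 1.0, 0.0, 0.0]
ft_force: [1.3, -0.1, -0.2]
opening: 91.8
finger_force: 0.0
```

Call:
send_rows(
  moves=[-1,-0.02,-0.036,0,0,0,0,-1,-0.02,-0.036,0.02,0,0,0,-1,-0.02,-0.036,0.04,0,0,0,-1,0,0,0.04,0,0,0,-1,0,0,0.04,0,0,0,-1,0,0,0.022,0,0,0,-1,0,0,0,0,0,0],
)

```text
time: 1.98
tool_pos: [420.6, 84.5, 63.4]
tcp_rot: [-0.0, 1.0, 0.0, -0.002]
ft_force: [-0.4, 0.3, 0.1]
opening: 92.0
finger_force: 0.0
```

Call:
send_rows(
  moves=[-1,-0.008,0,0,0,0,0,-1,-0.008,0,0,0,0,0,-1,-0.008,0,0,0,0,0,-1,-0.006,0,0,0,0,0,-1,-0.004,0,0,0,0,0,-1,-0.004,0,0,0,0,0,-1,-0.004,0,0,0,0,0,-1,-0.004,0,0,0,0,0],
)

```text
time: 2.98
tool_pos: [468.1, 84.6, 64.7]
tcp_rot: [-0.0, 1.0, 0.0, -0.0]
ft_force: [-0.9, -0.2, 0.5]
opening: 92.0
finger_force: 0.8
```

Call:
send_rows(
  moves=[-1,-0.003,0,0,0,0,0,-1,-0.003,0,0,0,0,0,-1,-0.003,0,0,0,0,0,-1,-0.003,0,0,0,0,0,-1,0,0,0,0,0,0],
)

```text
time: 3.6
tool_pos: [480.6, 84.7, 64.8]
tcp_rot: [-0.0, 1.0, 0.0, 0.001]
ft_force: [0.0, 0.2, 0.6]
opening: 92.1
finger_force: 0.0
```

Run:
```python
from h import *
for n in("scene","side"):
    im,P=pts(n);print(rect(P))
print(read_state()["ft_force"],read_state()["tool_pos"])
```

```text
(array([565.1, 101.3]), array([168.7, 192.7]), -0.17, 'dz over 170 x,y:', array([-1. ,  0.1]), 'z', np.float64(79.9))
(array([564. , 103.7]), array([171.8, 192. ]), -0.01, 'dz over 170 x,y:', array([-1., -1.]), 'z', np.float64(78.1))
[ 0.4867284   0.01938683 -0.12642782] [480.35886912  84.67302049  64.82088429]
```

```bash
cat >> h.py <<'E'
def edges(P):
    z=P[...,2];q=P[(z>60)&(abs(P[...,0]-575)<130)&(abs(P[...,1]-87)<130)&(z<88)]
    h=np.median(q[:,2]);q=q[abs(q[:,2]-h)<3.5]
    def e(ax,lo,hi,p):
        k=q[(q[:,ax]>lo)&(q[:,ax]<hi)];v=np.sort(k[:,1-ax]);return v[int(p*(len(v)-1))]
    r={}
    for nm,ax,cs in(("right/left y at x",0,(520,545,570,595,620)),("front/back x at y",1,(40,65,90,115,140))):
        r[nm]=[tuple(round(float(e(ax,c-12,c+12,p)),1) for p in(.006,.994)) for c in cs]
    A=np.c_[q[:,:2]-q[:,:2].mean(0),np.ones(len(q))];p=np.linalg.lstsq(A,q[:,2],rcond=None)[0]
    r["z"]=round(h,1);r["tilt"]=np.round(p[:2]*170,1);return r
E
python3 - <<'E'
from h import *
for n in("scene","side"):
    im,P=pts(n);r=edges(P)
    for k in r:print(n,k,r[k])
    if n=="side":cv2.imwrite("pics/side2.png",cv2.resize(im[150:310,190:370],None,fx=4,fy=4,interpolation=cv2.INTER_CUBIC)[:,:,::-1][:600])
E
```

```text
scene right/left y at x [(17.4, 156.7), (18.2, 180.4), (17.7, 174.4), (17.0, 47.9), (17.1, 53.0)]
scene front/back x at y [(469.3, 660.9), (491.2, 660.2), (491.1, 660.0), (492.1, 659.0), (468.8, 655.3)]
scene z 79.3
scene tilt [0.8 0.8]
side right/left y at x [(19.7, 187.4), (26.8, 187.8), (20.1, 187.4), (21.0, 187.1), (21.8, 187.2)]
side front/back x at y [(468.2, 658.0), (566.5, 658.9), (561.7, 657.8), (503.3, 658.3), (468.3, 658.0)]
side z 77.7
side tilt [-0.1 -0.7]
```

View pics/side2.png

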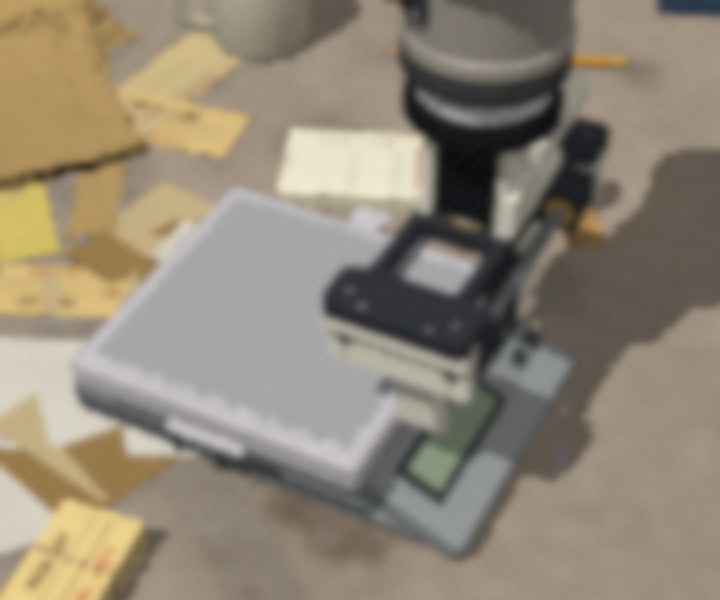

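Call:
send_rows(
  moves=[-1,0.016,0,0,0,0,0,-1,0,0,-0.045,0,0,0,-1,0,0,-0.045,0,0,0,-1,0,0.04,0,0,0,0,-1,-0.04,0.05,0,0,0,0,-1,-0.04,0.05,0,0,0,0,-1,-0.03,0,0,0,0,0,-1,0,0,0,0,0,0.17],
)

```text
time: 4.8
tool_pos: [573.5, 222.8, 154.0]
tcp_rot: [0.086, 0.996, 0.0, 0.0]
ft_force: [0.0, 0.5, 0.3]
opening: 92.1
finger_force: 0.0
```

Call:
send_rows(
  moves=[-1,0,0,0,0,0,0.175,-1,0,0,0,0,0,0.175,-1,0,0,0,0,0,0.175,-1,0,0,0,0,0,0.175,-1,0,0,0,0,0,0.175,-1,0,0,0,0,0,0.175,-1,0,0,0,0,0,0.175,-1,0,0,0,0,0,0.176],
)

```text
time: 5.8
tool_pos: [572.0, 222.2, 154.6]
tcp_rot: [0.709, 0.705, 0.0, -0.0]
ft_force: [0.1, 0.2, -0.1]
opening: 91.6
finger_force: 0.0
```

Call:
send_rows(
  moves=[-1,0,0,0.044,0,0,0,-1,0,0,0.044,0,0,0,-1,-0.01,0.001,0,0,0,0,-1,-0.008,0.001,0,0,0,0,-1,-0.004,0,0,0,0,0,-1,-0.004,0,0,0,0,0,-1,-0.004,0,0,0,0,0,-1,-0.003,0,0,0,0,0],
)

```text
time: 6.8
tool_pos: [573.9, 188.8, 66.9]
tcp_rot: [0.707, 0.707, -0.0, 0.0]
ft_force: [-0.4, -0.4, 0.2]
opening: 91.7
finger_force: 0.0
```

Call:
send_rows(
  moves=[-1,-0.003,0,0,0,0,0,-1,-0.003,0,0,0,0,0,-1,-0.002,0,0,0,0,0,-1,-0.002,0,0,0,0,0,-1,0,0,0,0,0,0],
)

```text
time: 7.42
tool_pos: [574.4, 179.7, 66.9]
tcp_rot: [0.707, 0.707, 0.001, 0.0]
ft_force: [1.4, 3.5, -0.9]
opening: 91.9
finger_force: 1.7
```

Run:
```python
from h import *
for n in("scene","side"):
    im,P=pts(n);r=edges(P)
    for k in r:print(n,k,r[k])
```

```text
scene right/left y at x [(39.5, 171.6), (17.5, 162.8), (3.1, 148.6), (1.4, 125.7), (2.8, 188.2)]
scene front/back x at y [(515.6, 667.5), (501.5, 664.7), (497.8, 659.7), (497.2, 646.5), (494.1, 580.9)]
scene z 71.1
scene tilt [5.  8.1]
side right/left y at x [(13.1, 188.6), (3.6, 166.2), (1.5, 167.7), (-0.1, 170.6), (166.5, 188.7)]
side front/back x at y [(499.2, 588.2), (497.5, 519.9), (495.9, 515.0), (494.8, 576.2), (493.5, 576.3)]
side z 67.7
side tilt [-0.8  3.4]
```

Call:
send_rows(
  moves=[-1,0.015,0,0,0,0,0,-1,0.015,0,0,0,0,0,-1,0,0,-0.04,0,0,0,-1,0,0,-0.045,0,0,0,-1,0.04,0,-0.04,0,0,0,-1,0.05,0,-0.02,0,0,0,-1,0.05,0,0,0,0,0,-1,0,0,0,0,0,0],
)

```text
time: 8.52
tool_pos: [572.5, 353.4, 211.2]
tcp_rot: [0.705, 0.709, -0.0, -0.0]
ft_force: [0.0, -0.1, -0.9]
opening: 91.8
finger_force: 0.0
```

```bash
cat >> h.py <<'E'
def plate(P,im=None):
    "robust plane + in-plane rectangle of platter top"
    z=P[...,2];m=(z>52)&(z<90)&(abs(P[...,0]-578)<110)&(abs(P[...,1]-86)<110);q=P[m]
    w=np.ones(len(q),bool);w=np.hypot(q[:,0]-578,q[:,1]-86)<70
    for i in range(8):
        A=np.c_[q[:,0]-586.5,q[:,1]-83,np.ones(len(q))];p=np.linalg.lstsq(A[w],q[w,2],rcond=None)[0];e=q[:,2]-A@p;w=abs(e)<max(2.2,8-i)
    t=q[w];(c,s,a)=cv2.minAreaRect(t[:,:2].astype(np.float32))
    # trimmed edges in rotated frame
    a=np.deg2rad((a+45)%90-45);R=np.array([[np.cos(a),np.sin(a)],[-np.sin(a),np.cos(a)]])
    uv=(t[:,:2]-c)@R.T
    return dict(c=np.round(c,1),size=np.round(s,1),yaw=round(a,4),slope170=np.round(p[:2]*170,1),z_home=round(p[2],1),n=len(t))
E
python3 - <<'E'
from h import *
a=[]
for n in("scene","side"):
    im,P=pts(n);print(n,plate(P))
    u,v=((250,205),(273,232))[n=="side"]
    a.append(cv2.resize(im[v-70:v+70,u-65:u+65],None,fx=3,fy=3,interpolation=cv2.INTER_CUBIC))
cv2.imwrite("pics/t3.png",np.hstack(a)[:,:,::-1])
E
```

```text
scene {'c': array([582.4,  81.4]), 'size': array([171. , 169.3]), 'yaw': np.float64(0.0359), 'slope170': array([ 5.1, 10.1]), 'z_home': np.float64(71.5), 'n': 3610}
side {'c': array([581.7,  83.5]), 'size': array([167.8, 170.7]), 'yaw': np.float64(0.0388), 'slope170': array([5. , 9.6]), 'z_home': np.float64(69.5), 'n': 2994}
```

View pics/t3.png

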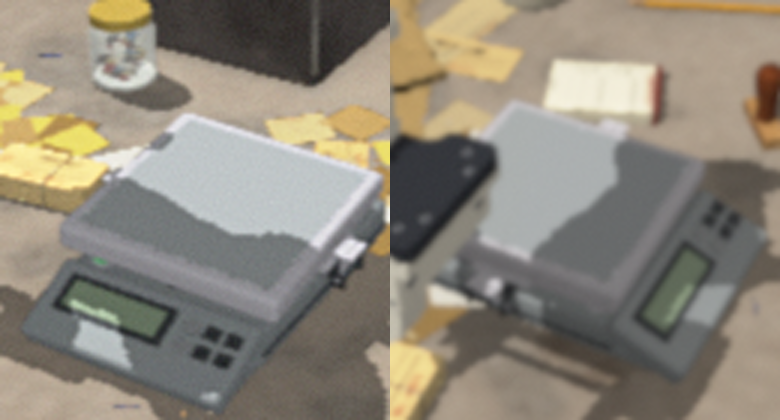

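Call:
send_rows(
  moves=[-1,-0.03,-0.03,0,0,0,-0.175,-1,0,0,0,0,0,-0.175,-1,0,0,0,0,0,-0.175,-1,0,0,0,0,0,-0.175,-1,0,0,0,0,0,-0.175,-1,0,0,0,0,0,-0.175,-1,0,0,0,0,0,-0.175,-1,0,0,0,0,0,-0.175],
)

```text
time: 9.62
tool_pos: [544.1, 317.7, 211.6]
tcp_rot: [0.083, 0.997, -0.0, -0.0]
ft_force: [-0.3, 0.0, -0.4]
opening: 91.7
finger_force: 0.0
```

Call:
send_rows(
  moves=[-1,0,0,0,0,0,-0.171,-1,0.03,-0.06,0,0,0,0,-1,0.03,-0.06,0,0,0,0,-1,0.02,-0.06,0,0,0,0,-1,0.01,-0.06,0.01,0,0,0,-1,0,0,0.02,0,0,0,-1,0,0,0,0,0,0],
)

```text
time: 10.5
tool_pos: [457.2, 86.6, 181.0]
tcp_rot: [0.001, 1.0, -0.0, -0.001]
ft_force: [-0.1, -0.0, 0.7]
opening: 91.7
finger_force: 0.0
```

Call:
send_rows(
  moves=[-1,0,-0.003,0.045,0,0,0,-1,0,0,0.045,0,0,0,-1,0,0,0.034,0,0,0,-1,-0.01,0,0,0,0,0,-1,-0.01,0,0,0,0,0,-1,-0.004,0,0,0,0,0,-1,-0.003,0,0,0,0,0,-1,-0.002,0,0,0,0,0],
)

```text
time: 11.5
tool_pos: [487.6, 85.1, 58.2]
tcp_rot: [-0.0, 1.0, 0.0, 0.0]
ft_force: [-1.0, -0.3, -0.6]
opening: 91.6
finger_force: 0.3
```

Call:
send_rows(
  moves=[-1,-0.002,0,0,0,0,0,-1,0,0,0,0,0,0],
)

```text
time: 11.75
tool_pos: [489.5, 85.1, 57.7]
tcp_rot: [-0.0, 1.0, 0.0, 0.0]
ft_force: [-0.2, -0.0, 0.6]
opening: 92.0
finger_force: 0.1
```

Call:
send_rows(
  moves=[-1,-0.002,0,0,0,0,0,-1,0,0,0,0,0,0],
)

```text
time: 12.0
tool_pos: [491.4, 85.1, 57.6]
tcp_rot: [-0.0, 1.0, 0.0, -0.0]
ft_force: [-1.3, 0.4, 0.0]
opening: 91.5
finger_force: 0.4
```

Call:
send_rows(
  moves=[-1,-0.002,0,0,0,0,0,-1,0,0,0,0,0,0],
)

```text
time: 12.25
tool_pos: [491.8, 85.3, 57.3]
tcp_rot: [0.0, 1.0, 0.0, -0.002]
ft_force: [-4.9, 2.1, 1.7]
opening: 91.9
finger_force: 2.5
```

Call:
send_rows(
  moves=[-1,0.02,0,0,0,0,0,-1,0.04,0,-0.04,0,0,0,-1,0.04,0,-0.05,0,0,0,-1,0,0,-0.05,0,0,0,-1,0,0,0,0,0,0],
)

```text
time: 12.88
tool_pos: [396.9, 85.1, 200.2]
tcp_rot: [-0.0, 1.0, 0.0, 0.005]
ft_force: [0.8, -0.8, -0.5]
opening: 91.9
finger_force: 0.0
```

Run:
```python
from h import *
for n in("scene","side"):
    im,P=pts(n);print(n,plate(P))
    u,v=((250,205),(273,232))[n=="side"]
    cv2.imwrite(f"pics/{n}4.png",im[:,:,::-1])
print(read_state()["tool_pos"])
```

```text
scene {'c': array([586.9,  79.6]), 'size': array([168.4, 170.2]), 'yaw': np.float64(-0.0076), 'slope170': array([2.9, 8.8]), 'z_home': np.float64(69.9), 'n': 3523}
side {'c': array([585.4,  81.1]), 'size': array([169.4, 170. ]), 'yaw': np.float64(-0.0016), 'slope170': array([2.6, 8.2]), 'z_home': np.float64(67.8), 'n': 3566}
[394.7473283   85.00021023 196.68968293]
```

Call:
send_rows(
  moves=[1,-0.05,0.018,0,0,0,0,1,-0.05,0.018,0,0,0,0,1,-0.05,0.018,0.02,0,0,0,1,-0.041,0.014,0.03,0,0,0,1,0,0,0.03,0,0,0,1,0,0,0.03,0,0,0,1,0,0,0.005,0,0,0,1,0,0,0,0,0,0],
)

```text
time: 13.98
tool_pos: [585.2, 153.0, 81.0]
tcp_rot: [-0.0, 1.0, -0.0, -0.001]
ft_force: [-0.7, 0.3, 0.1]
opening: 16.2
finger_force: 0.0
```

Call:
send_rows(
  moves=[1,0,-0.002,0.003,0,0,0,1,0,0,0.003,0,0,0,1,0,0,0.002,0,0,0,1,0,0,0.001,0,0,0,1,0,0,0.001,0,0,0,1,0,0,0.001,0,0,0],
)

```text
time: 14.72
tool_pos: [585.7, 151.1, 71.4]
tcp_rot: [-0.0, 1.0, -0.0, 0.001]
ft_force: [-2.3, -0.4, 9.4]
opening: 0.4
finger_force: 4.6
```

Call:
send_rows(
  moves=[1,0,0,0.001,0,0,0,1,0,0,0.001,0,0,0],
)

```text
time: 14.98
tool_pos: [586.3, 151.1, 69.9]
tcp_rot: [-0.0, 1.0, 0.0, 0.001]
ft_force: [1.1, -0.6, 3.0]
opening: 0.4
finger_force: 1.4
```

Call:
send_rows(
  moves=[1,0,0,0.001,0,0,0,1,0,0,0.001,0,0,0],
)

```text
time: 15.22
tool_pos: [585.4, 151.3, 66.9]
tcp_rot: [-0.0, 1.0, 0.0, 0.0]
ft_force: [-1.8, 1.1, 9.7]
opening: 0.5
finger_force: 4.9
```

Call:
send_rows(
  moves=[1,0,0,0.001,0,0,0,1,0,0,0,0,0,0],
)

```text
time: 15.48
tool_pos: [585.3, 151.5, 66.7]
tcp_rot: [-0.0, 1.0, 0.0, 0.0]
ft_force: [-3.4, 1.4, 10.1]
opening: 0.4
finger_force: 5.4
```

Call:
send_rows(
  moves=[1,0,0,0.001,0,0,0,1,0,0,0,0,0,0],
)

```text
time: 15.72
tool_pos: [585.3, 151.7, 66.4]
tcp_rot: [-0.0, 1.0, 0.0, 0.0]
ft_force: [-5.1, 1.4, 16.0]
opening: 0.4
finger_force: 7.7
```

Run:
```python
from h import *
for n in("scene","side"):
    im,P=pts(n);print(n,plate(P))
```

```text
scene {'c': array([586.9,  80.8]), 'size': array([168.3, 169.6]), 'yaw': np.float64(-0.0115), 'slope170': array([1.2, 1.1]), 'z_home': np.float64(67.7), 'n': 3263}
side {'c': array([560.9,  82.3]), 'size': array([169.7, 117.8]), 'yaw': np.float64(-0.0185), 'slope170': array([1.6, 0.5]), 'z_home': np.float64(65.7), 'n': 1990}
```

Call:
send_rows(
  moves=[1,0,0,-0.005,0,0,0,1,0,0,-0.03,0,0,0,1,0.04,0,-0.04,0,0,0,1,0.05,0,-0.05,0,0,0,1,0.05,0,-0.03,0,0,0,1,0.04,0,0,0,0,0,1,0,0,0,0,0,0],
)

```text
time: 16.7
tool_pos: [408.8, 151.1, 214.0]
tcp_rot: [-0.001, 1.0, 0.0, -0.0]
ft_force: [0.1, -0.1, 0.2]
opening: 0.4
finger_force: 0.0
```

Run:
```python
from h import *
a=[]
for n in("scene","side"):
    im,P=pts(n);print(n,plate(P));P0=np.load(n+".npy")
    x,y,z=P[...,0],P[...,1],P[...,2]
    for sg in(-1,1):
      for nm,Q in(("now",P),("start",P0)):
        k=(Q[...,2]>48)&(Q[...,2]<59)&(abs(Q[...,1]-83-sg*99)<11)&(abs(Q[...,0]-587)<14)
        if k.sum()>3:print("clip",sg,nm,k.sum(),np.round(np.percentile(Q[k],[3,50,97],axis=0),1).tolist())
    u,v=((255,205),(270,232))[n=="side"]
    a.append(cv2.resize(im[v-70:v+70,u-65:u+65],None,fx=3,fy=3,interpolation=cv2.INTER_CUBIC))
cv2.imwrite("pics/t5.png",np.hstack(a)[:,:,::-1])
print(read_state()["tool_pos"])
```

```text
scene {'c': array([587.1,  81.1]), 'size': array([169.8, 171. ]), 'yaw': np.float64(-0.0157), 'slope170': array([1.3, 1.7]), 'z_home': np.float64(67.7), 'n': 3394}
clip -1 now 62 [[574.9, -21.9, 50.5], [584.4, -13.7, 56.8], [596.6, -6.6, 58.4]]
clip -1 start 59 [[576.6, -21.5, 49.5], [585.5, -13.2, 56.9], [597.0, -6.8, 58.7]]
clip 1 now 30 [[577.5, 177.2, 55.2], [588.2, 181.8, 56.8], [599.2, 186.8, 58.3]]
side {'c': array([586.7,  82.5]), 'size': array([170.1, 168.5]), 'yaw': np.float64(-0.0173), 'slope170': array([0.8, 1.1]), 'z_home': np.float64(65.6), 'n': 3671}
clip -1 now 25 [[575.6, -22.4, 53.1], [586.6, -17.7, 55.0], [596.1, -11.6, 56.6]]
clip 1 now 68 [[576.2, 172.0, 49.7], [585.6, 179.5, 54.4], [596.8, 187.1, 56.9]]
clip 1 start 59 [[576.3, 172.6, 51.4], [586.2, 179.9, 54.8], [596.2, 186.5, 56.5]]
[411.50798447 151.10154381 213.80309159]
```

View pics/t5.png

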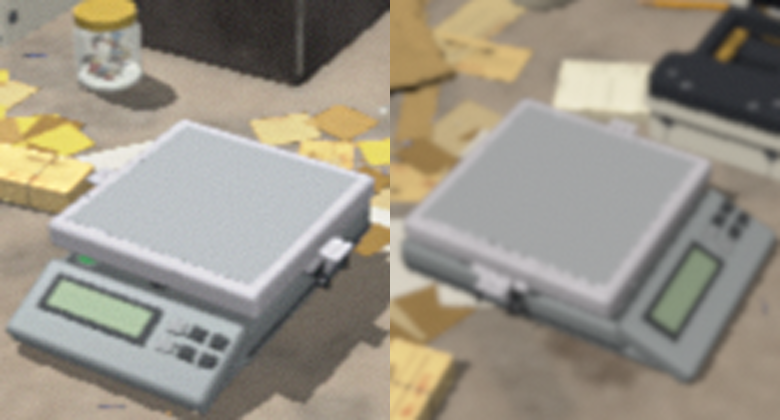

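Call:
send_rows(
  moves=[1,-0.05,0,0.02,0,0,0,1,-0.05,0,0.03,0,0,0,1,-0.05,0,0.04,0,0,0,1,-0.025,0,0.04,0,0,0,1,0,0,0.01,0,0,0,1,0,0,0.004,0,0,0,1,0,0,0.003,0,0,0,1,0,0,0.001,0,0,0],
)

```text
time: 17.8
tool_pos: [585.2, 151.4, 68.2]
tcp_rot: [-0.0, 1.0, 0.0, 0.001]
ft_force: [-0.3, 0.9, 0.2]
opening: 0.5
finger_force: 0.0
```

Call:
send_rows(
  moves=[1,0,0,0.001,0,0,0,1,0,0,0.001,0,0,0],
)

```text
time: 18.05
tool_pos: [585.2, 151.3, 66.3]
tcp_rot: [-0.0, 1.0, 0.0, 0.001]
ft_force: [-3.7, -0.4, 11.7]
opening: 0.3
finger_force: 6.0
```

Call:
send_rows(
  moves=[1,0,0,0.001,0,0,0,1,0,0,0,0,0,0],
)

```text
time: 18.3
tool_pos: [585.2, 151.4, 66.1]
tcp_rot: [-0.0, 1.0, 0.0, 0.001]
ft_force: [-6.3, -0.0, 13.1]
opening: 0.3
finger_force: 6.7
```

Call:
send_rows(
  moves=[1,0,0,0.001,0,0,0,1,0,0,0,0,0,0],
)

```text
time: 18.55
tool_pos: [585.2, 151.5, 65.9]
tcp_rot: [-0.0, 1.0, 0.0, 0.001]
ft_force: [-6.9, 0.3, 18.1]
opening: 0.2
finger_force: 9.3
```

Call:
send_rows(
  moves=[1,0,0,-0.01,0,0,0,1,0,0,-0.01,0,0,0,1,0,-0.034,0,0,0,0,1,0,-0.034,0,0,0,0,1,0,0,0.009,0,0,0,1,0,0,0.005,0,0,0,1,0,0,0.001,0,0,0],
)

```text
time: 19.42
tool_pos: [584.6, 84.0, 67.1]
tcp_rot: [-0.001, 1.0, 0.0, -0.001]
ft_force: [-0.1, 0.4, -0.2]
opening: -0.1
finger_force: 0.0
```

Call:
send_rows(
  moves=[1,0,0,0.002,0,0,0,1,0,0,0.001,0,0,0],
)

```text
time: 19.68
tool_pos: [585.1, 84.0, 65.8]
tcp_rot: [-0.001, 1.0, 0.0, 0.0]
ft_force: [-4.6, 0.2, 12.6]
opening: 0.2
finger_force: 6.3
```

Call:
send_rows(
  moves=[1,0,0,0.0015,0,0,0,1,0,0,0,0,0,0],
)

```text
time: 19.92
tool_pos: [585.1, 84.0, 65.7]
tcp_rot: [-0.001, 1.0, 0.0, 0.001]
ft_force: [-6.5, 1.0, 16.5]
opening: 0.8
finger_force: 8.5
```

Call:
send_rows(
  moves=[1,0,0,-0.01,0,0,0,1,0,0,-0.01,0,0,0,1,0,-0.034,0,0,0,0,1,0,-0.034,0,0,0,0,1,0,0,0.01,0,0,0,1,0,0,0.006,0,0,0,1,0,0,0.003,0,0,0,1,0,0,0.001,0,0,0],
)

```text
time: 20.92
tool_pos: [584.8, 15.8, 65.1]
tcp_rot: [-0.001, 1.0, -0.0, 0.0]
ft_force: [-7.7, -3.8, 21.0]
opening: 0.9
finger_force: 10.8
```

Call:
send_rows(
  moves=[1,0,0,0.001,0,0,0,1,0,0,0,0,0,0],
)

```text
time: 21.18
tool_pos: [584.8, 15.8, 65.0]
tcp_rot: [-0.001, 1.0, -0.0, 0.0]
ft_force: [-9.6, -2.8, 23.5]
opening: 0.8
finger_force: 11.3
```

Call:
send_rows(
  moves=[1,0,0,-0.01,0,0,0,1,0,0,-0.03,0,0,0,1,0.04,0,-0.04,0,0,0,1,0.05,0,-0.04,0,0,0,1,0.05,0.03,-0.03,0,0,0,1,0.04,0.03,0,0,0,0,1,0,0,0,0,0,0],
)

```text
time: 22.05
tool_pos: [406.2, 75.7, 210.3]
tcp_rot: [-0.002, 1.0, 0.0, 0.0]
ft_force: [1.0, -0.6, 1.3]
opening: 0.7
finger_force: 0.0
```

Run:
```python
from h import *
for n in("scene","side"):
    for i in range(2):
        im,P=pts(n);print(n,plate(P))
    r=edges(P)
    for k in r:print(n,k,r[k])
```

```text
scene {'c': array([587.2,  81.6]), 'size': array([169.1, 171. ]), 'yaw': np.float64(-0.009), 'slope170': array([0.4, 0.4]), 'z_home': np.float64(67.5), 'n': 3362}
scene {'c': array([586.7,  81.9]), 'size': array([169.2, 170.8]), 'yaw': np.float64(-0.0093), 'slope170': array([0.4, 0.6]), 'z_home': np.float64(67.5), 'n': 3361}
scene right/left y at x [(-1.1, 164.4), (-0.8, 163.5), (-1.3, 163.3), (-1.7, 163.5), (-1.6, 162.6)]
scene front/back x at y [(503.2, 667.8), (503.0, 669.7), (503.7, 668.7), (503.5, 671.3), (503.1, 669.5)]
scene z 67.4
scene tilt [0.5 0.7]
side {'c': array([585.7,  83.6]), 'size': array([171.1, 169. ]), 'yaw': np.float64(-0.0126), 'slope170': array([ 0.3, -0.1]), 'z_home': np.float64(65.3), 'n': 3682}
side {'c': array([585.8,  83. ]), 'size': array([170.2, 168.7]), 'yaw': np.float64(-0.0038), 'slope170': array([0.1, 0. ]), 'z_home': np.float64(65.3), 'n': 3665}
side right/left y at x [(1.3, 167.3), (0.7, 166.6), (-0.1, 166.9), (-0.0, 166.8), (0.4, 166.0)]
side front/back x at y [(501.7, 669.1), (503.3, 667.7), (502.6, 666.6), (502.3, 668.7), (502.8, 670.1)]
side z 65.3
side tilt [ 0.2 -0.1]
```

Call:
send_rows(
  moves=[1,-0.05,0.025,0.02,0,0,0,1,-0.05,0.025,0.03,0,0,0,1,-0.05,0.025,0.04,0,0,0,1,-0.03,0,0.04,0,0,0,1,0,0,0.007,0,0,0,1,0,0,0.003,0,0,0,1,0,0,0.003,0,0,0,1,0,0,0.001,0,0,0],
)

```text
time: 23.25
tool_pos: [583.4, 146.0, 71.3]
tcp_rot: [-0.0, 1.0, 0.0, 0.001]
ft_force: [0.2, 1.3, -1.1]
opening: 0.5
finger_force: 0.0
```

Call:
send_rows(
  moves=[1,0,0,0.001,0,0,0,1,0,0,0,0,0,0],
)

```text
time: 23.5
tool_pos: [583.3, 146.1, 69.4]
tcp_rot: [-0.0, 1.0, 0.0, 0.0]
ft_force: [0.2, -0.2, -0.2]
opening: 0.1
finger_force: 0.0
```

Call:
send_rows(
  moves=[1,0,0,0.002,0,0,0,1,0,0,0.002,0,0,0,1,0,0,0.001,0,0,0,1,0,0,0,0,0,0],
)

```text
time: 24.0
tool_pos: [583.3, 146.2, 65.5]
tcp_rot: [-0.0, 1.0, 0.0, 0.0]
ft_force: [-3.9, -0.6, 12.4]
opening: 0.7
finger_force: 6.2
```

Call:
send_rows(
  moves=[1,0,0,0.001,0,0,0,1,0,0,0.001,0,0,0,1,0,0,0,0,0,0],
)

```text
time: 24.38
tool_pos: [583.4, 146.3, 65.2]
tcp_rot: [-0.0, 1.0, 0.0, 0.001]
ft_force: [-9.0, -0.4, 23.6]
opening: 0.3
finger_force: 11.7
```

Call:
send_rows(
  moves=[1,0,0,-0.004,0,0,0,1,0,0,-0.03,0,0,0,1,0.04,0,-0.04,0,0,0,1,0.05,0,-0.04,0,0,0,1,0.05,-0.03,-0.03,0,0,0,1,0.04,-0.03,0,0,0,0,1,0,0,0,0,0,0],
)

```text
time: 25.25
tool_pos: [404.3, 86.4, 203.8]
tcp_rot: [0.001, 1.0, -0.0, -0.0]
ft_force: [-0.4, -0.6, -0.9]
opening: 0.6
finger_force: 0.0
```

Run:
```python
from h import *
a=[]
for n in("scene","side"):
    im,P=pts(n);print(n,plate(P));P0=np.load(n+".npy")
    for sg in(-1,1):
        k=(P[...,2]>48)&(P[...,2]<59)&(abs(P[...,1]-83-sg*99)<11)&(abs(P[...,0]-587)<14)
        if k.sum()>3:print("clip",sg,k.sum(),np.round(np.percentile(P[k],[3,50,97],axis=0),1).tolist())
    for sg in(-1,1):
      for Q in(P0,P):
        y=Q[...,1];k=(Q[...,2]>6)&(Q[...,2]<100)&((y-84)*sg>105)&(abs(y-84)<230)&(abs(Q[...,0]-560)<150)
        print("byst",sg,k.sum(),np.round(np.median(Q[k],axis=0),1).tolist())
    u,v=((255,205),(270,232))[n=="side"]
    a.append(cv2.resize(im[v-70:v+70,u-65:u+65],None,fx=3,fy=3,interpolation=cv2.INTER_CUBIC))
cv2.imwrite("pics/t6.png",np.hstack(a)[:,:,::-1])
```

```text
scene {'c': array([586.6,  81.7]), 'size': array([169.4, 170.5]), 'yaw': np.float64(-0.0027), 'slope170': array([0.5, 0. ]), 'z_home': np.float64(67.5), 'n': 3345}
clip -1 60 [[574.4, -21.8, 50.8], [584.4, -13.6, 57.0], [597.9, -6.1, 58.6]]
clip 1 26 [[577.1, 176.0, 55.0], [588.0, 181.9, 57.0], [599.4, 186.2, 58.8]]
byst -1 1505 [612.7, -121.3, 15.6]
byst -1 1509 [612.1, -121.3, 15.6]
byst 1 503 [606.1, 276.7, 23.0]
byst 1 652 [605.2, 264.2, 22.4]
side {'c': array([585.8,  82.9]), 'size': array([169.9, 168.4]), 'yaw': np.float64(-0.0094), 'slope170': array([ 0.1, -0.4]), 'z_home': np.float64(65.3), 'n': 3695}
clip -1 28 [[576.0, -21.9, 52.1], [586.4, -17.2, 54.4], [596.1, -11.5, 56.2]]
clip 1 67 [[575.6, 171.7, 49.1], [585.5, 178.3, 54.7], [596.4, 186.6, 56.5]]
byst -1 827 [618.2, -117.2, 13.8]
byst -1 756 [631.6, -109.6, 13.4]
byst 1 962 [608.2, 271.9, 20.9]
byst 1 958 [608.3, 272.3, 21.1]
```

View pics/t6.png

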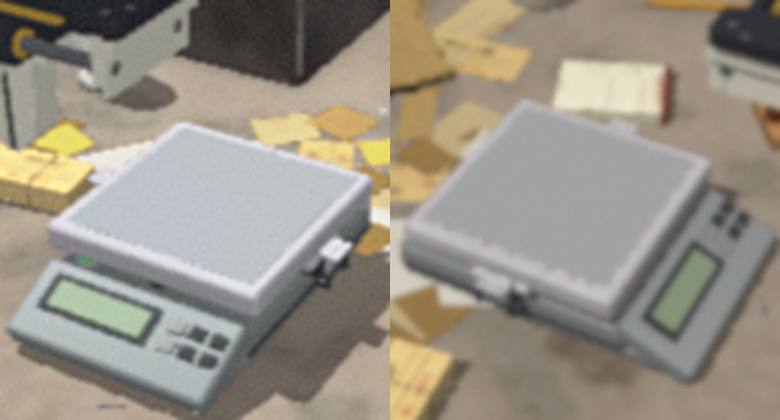

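The picture shows the platter level and square over the housing, with both clips upright over its ridges (right clip at about (335,255) in the left half, left clip at about (490,280) in the right half). It has dropped 12.5 mm in both cameras, and the bystanders show no real change apart from what the arm hides.

```bash
python3 -c "from cell import *;print(hand_in())"
```

```text
the job is handed in; nothing more can be done
None
```

I squared the platter over the balls and pressed it home until it sat level with both clips snapped, using at most 24 N in the readings, then handed the job in at about 25 s; I saw no sign that anything around the scale had moved.

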